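Roll the tea canister home and close the keeper

TASK

Gently roll the lying tea canister with the flat of your shut fingers on its top (do not shove it from behind) up onto the display board, and press it firmly but gently with your hand flush against the board's stop for a moment. Then swing the keeper bar fully shut behind it and let go, leaving everything else on the table where it is.

Things in the scene. Friction and masses are not known exactly. Their poses are not given: they have to be found in the camera images.
- dock: the display board's frame, fixed to the table. Origin at table height, under the foot of the stop's face, mid-width; x = the rolling direction, level, towards the stop; z up. The board is a flat level wooden plate, x from -125 (its front edge, a plain step up from the table) to 0, 200 wide (y). It stands on levelling feet: its top is 1.5 to 5 above the table, not measured, to be felt
- stop: the upright wooden stop, part of the dock, same origin and axes: its flat face is the plane x = 0, 200 wide, its top at 66 above the table, 26 thick behind the face. Press the canister against it with less than 25 N
- canister_center (a point): centre of the closed tea canister (dark metal, brown leather sleeve), a smooth plain cylinder 90 in diameter and 130 long, lying on its side: centre 45 above what it lies on; home is dock x = -45, 46.5 to 50 above the table. About 0.4 to 0.65 kg. Thin tin: never press it with more than 30 N; 5 to 15 N is right. Keep the fingertips on the upper part, no lower than 20 below its top
- canister: the same canister, for its axes, which turn with it as it rolls: origin at its centre, y always its long axis. Rolls without slip on table and board (friction 0.5 to 0.7) and moves half as far as a hand rolling it from above; slight rolling resistance, so on the level it stays where the hand stops it
- keeper (a joint): swing of the keeper bar on an upright pivot at the board's far front corner; 0 = open, pointing away from the stop and 0.2 rad outwards beside the rolling lane; 1.771 = fully shut at its end stop, straight across the board behind the canister's home, along dock -y; grows anticlockwise from above. Starts at 0 to 0.2. Stays where left; about 1 N moves it
- keeper_pivot (a point): the keeper's pivot axis, 26 above the table, at dock x = -108, y = +86
- keeper_push (a point): point on the keeper bar's middle line 85 from the pivot, 26 above the table. The bar is 16 thick, reaches 112 from the pivot and stands from 8 to 44 above the table; push its outer face (the side away from the canister lane) in an arc about the pivot
- cup_a: bystander, leave alone: small dark metal cup, 60 dia x 55 high, robot's side of the dock; origin under its middle
- cup_b: bystander, leave alone: small dark metal cup, 60 dia x 55 high, behind the stop; origin under its middle
- teabowl: bystander, leave alone: white bowl, 84 dia x 50 high, on the far side of the lane; origin under its middle
- weight: bystander, leave alone: brass paperweight, 52 dia x 28 high, robot's side of the lane; origin under its middle
- jar: bystander, leave alone: closed jar, 66 dia x 85 high, far right; origin under its middle
- carved_nut: bystander, leave alone: carved wooden nut ornament, 58 dia x 48 high, near right; origin under its middle
Things that resemble listed ones, but are neither listed nor needed, are in the scene too. Leave any orange look-alike of the canister alone.

How it is judged:
On the way, in this order (a step that is already met when the one before it is completed fails the run):
1. the canister has been rolled up onto the board (z of canister_center in the frame of dock above 0.0457 m and x of canister_center in the frame of dock above -0.12 m), for 0.1 s.
2. the hand on its top presses it flush against the stop (x of canister_center in the frame of dock above -0.048 m and angle between the y axis of canister and the y axis of dock, either way round below 0.05 rad and contact force between the fingers and canister above 2.5 N and contact force between canister and stop above 1 N), for 0.3 s.
3. the keeper bar is swung shut (value of joint keeper above 1.66 rad), for 0.1 s.
At the end, for the whole second after the job is handed in: The canister lies still on the board, flush against the stop (within 4 mm and 0.05 rad of it, its middle within 45 mm of the board's middle), the keeper is shut (over 1.66 of 1.77 rad), and the hand is clear (x of canister_center in the frame of dock above -0.049 m and angle between the y axis of canister and the y axis of dock, either way round below 0.05 rad and z of canister_center in the frame of dock between 0.0455 and 0.052 m and y of canister_center in the frame of dock between -0.045 and 0.045 m and value of joint keeper above 1.66 rad and linear speed of canister below 0.01 m/s); the robot touches nothing.
It fails at once if the canister is pressed with more than 30 N (contact force between the fingers and canister above 30 N).
It fails at once if the canister hits or is pressed against the stop with more than 25 N (contact force between canister and stop above 25 N).
It fails at once if the canister is shoved from behind instead of rolled from its top (contact force between the fingers and canister above 0.5 N and height (world z) of the grasp point below 0.086 m).
It fails at once if the canister is lifted or stood on end (height (world z) of canister_center above 0.065 m or angle between canister's own y axis and vertical below 1.3 rad).
It fails at once if a bystander is moved by more than 15 mm (distance of any of cup_a, cup_b, teabowl, weight, jar, carved_nut from where it was at the start of the episode above 0.015 m).
It also fails if it takes over 72 s, if anything falls off the work surface, if the arm or the gripper's body presses on something with over 40 N, if the wrist force passes 120 N, or if a joint passes its speed limit or range.

ROBOT

A 6-joint arm with a two-finger parallel gripper is mounted at the origin on the work surface. World frame = base frame: x ahead of the robot, y to its left, z up, the work surface at z = 0. Lengths are in m, angles in rad, forces in N, time in s.
With the tool pointing down it reaches from about 0.425 to 0.95 m from the base axis. Payload 3.5 kg.
Tool frame: the origin (TCP) lies on the centre line of the jaws, within the pads' length; the fingertips stand 14 mm ahead of it and the grasp point (between the pads) lies 5 mm behind it (ctrl.finger_overhang is the distance from the TCP to the fingertips, in m); z points along the fingers, y is the line along which they close (so a half turn about z gives the same grasp; the last joint's range is limited). The gripper opens to 85 mm and grips with 20 to 120 N. Pads are 22 mm wide; open, the fingers measure 114 mm over their backs; the gripper's body (76 mm by 85 mm) begins 54 mm behind the grasp point. The pads swing forward as they close: fully open they stand 13 mm farther back than shut.
Start: joints at [0.952, 0.286, 1.577, -0, 1.279, -0.15], TCP at [0.305, 0.602, 0.245] pointing down, gripper open.
Joint ranges: [-2.77, 2.77], [-0.9, 2.22], [0.21, 2.48], [-1.53, 4.67], [0.24, 2.81], [-2.84, 2.84]. Speed limits (rad/s): [2.79, 2.79, 3.14, 3.14, 3.14, 3.14].

INTERFACE

Orientations are given as a unit quaternion [x, y, z, w].
In Python, from plant import ctrl gives the robot as it stands.
- The arm moves only by the tool send_rows, never from a script. Its argument "moves" is text: rows parted by semicolons, each of 7 numbers parted by spaces: the turn, a rotation vector about the tool's x, y, z in units of 360 degrees (1.0 is 360 degrees), then the shift along the tool's x, y, z in units of 20 cm (1.0 is 20 cm), then the gripper's target within -1 to 1 (fully open at 1, half-way at 0, shut at -1). A call has 1 to 12 rows; each row is the pose to reach, as a shift and turn from the pose commanded when the call began, along the tool's axes at that moment, turning the shorter way round; what a row does not reach only later rows make up. A row lasts 1/8 s, in which the tool goes at most 62.5 mm and 10.7 degrees, less where a joint would pass 70% of its speed; a pose out of reach is approached as far as the arm can. A call with a number of a shift or a turn outside -1 to 1 is refused whole. A call with a gripper value outside its range is refused whole. The fingers move at their own pace and stop on an object; "newtons" is the grip in N (left out, the last holds). Time passes only in rows, so rows that repeat a pose let the fingers close. It gives the time, the measured TCP pose, the force, the opening and the grip force at its end, in the units of the state.
- ctrl.get_state(): the state, without advancing time (a new reading comes with each control period).
- ctrl.read_camera(name): name is "side" or "top" or "wrist"; returns a dict with "image" (480x640x3 uint8, red, green, blue), "fovy" (degrees; the focal length in pixels is half the picture's height over the tangent of half this angle, whatever the lens; pixels are square), "cx", "cy" (the principal point, pixels), "extrinsics" (4x4, takes a point from camera to world coordinates). Camera axes: x right, y up, looking along -z (the intrinsics and any distortion apply to the point x, -y, -z); pixel columns grow to the right and rows downward; lengths in m; the calibration is good to about 2 mm. A picture is of the moment at which its call begins. There is no depth.
- ctrl.sign_off(): hands the job in; it is judged then, once.
The state is a dict: "time": time; "qpos": joint angles; "dq": joint speeds; "joint_efforts": joint torques, N m; "eef_pos": TCP position; "tcp_rot": TCP orientation; "contact_force": force on the tool from outside, world axes, zero at the start; "wrist_torque": the same for the moment, N m; "opening": opening from 0.0 (shut) to 1.0 (fully open); "finger_force": force on a finger pad.
Only numpy, scipy, OpenCV 4.12 (cv2) and the standard library are available. Lean on these libraries where they do the work, as an engineer would, in place of code of your own. Each camera call takes 0.05 s, during which the arm holds its last target. There are 200 camera calls.

## Working session

There is one attempt and no reset: what is moved stays moved. The work goes in short steps, Python scripts to look and compute and a tool call to move; the robot and the scene stay as the last step left them, time stands still between calls to the robot, and variables do not carry over. Pictures are saved under pics/ and viewed, at most 10 in all, crops included, and the job is handed in when it is done.

Besides the shell and the picture viewer there is one more tool, called after ">>>" as name(argument=value, ...), one argument or row to a line, values as JSON. send_rows: Moves the arm, as the interface text tells. Its arguments: {"type":"object","properties":{"moves":{"type":"string"},"newtons":{"type":"number"}},"required":["moves"]}

```bash
ls; mkdir -p pics; python3 - <<'E'
from plant import ctrl
import cv2,numpy as np
for n in("top","side"):
    r=ctrl.read_camera(n); cv2.imwrite(f"pics/{n}0.png",r["image"][:,:,::-1])
    print(n,{k:(np.round(v,4).tolist() if k!="image" else 0) for k,v in r.items()})
print(ctrl.get_state())
E
```

```text
pics
top {'image': 0, 'fovy': 46.3785, 'cx': 318.8775, 'cy': 234.7402, 'extrinsics': [[0.0063, 0.9794, -0.2017, 0.2072], [-1.0, 0.0063, -0.0006, 0.01], [0.0007, 0.2017, 0.9794, 1.409], [0.0, 0.0, 0.0, 1.0]]}
side {'image': 0, 'fovy': 43.4739, 'cx': 320.5585, 'cy': 242.9093, 'extrinsics': [[-0.8719, 0.2672, -0.4103, -0.2206], [-0.4894, -0.5029, 0.7124, 1.1926], [-0.016, 0.822, 0.5692, 1.0056], [0.0, 0.0, 0.0, 1.0]]}
{'time': 0.1, 'qpos': array([ 9.52001316e-01,  2.87102483e-01,  1.57805234e+00, -2.20782933e-05,
        1.27857971e+00, -1.50022460e-01]), 'dq': array([-1.95452568e-03, -2.81279128e-04, -4.33486464e-03,  6.76151562e-05,
       -1.45611203e-03, -9.77478604e-05]), 'joint_efforts': array([ 1.69230352e-03, -4.07292545e+01, -2.93702692e+01, -5.92601782e-05,
        3.36862468e-03,  9.64464220e-06]), 'eef_pos': array([0.30461729, 0.60171908, 0.24405675]), 'tcp_rot': array([ 2.32242848e-01,  9.72657243e-01, -9.96744358e-04, -3.91817112e-04]), 'contact_force': array([ 0.0629597 , -0.21372295,  0.09292001]), 'wrist_torque': array([-0.02636564, -0.04785651,  0.05595213]), 'finger_force': 0.0, 'opening': 1.0007594848062027}
```

View pics/top0.png

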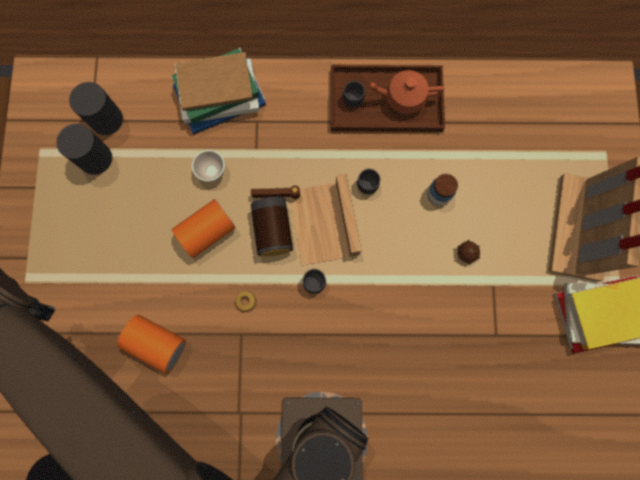

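View pics/side0.png

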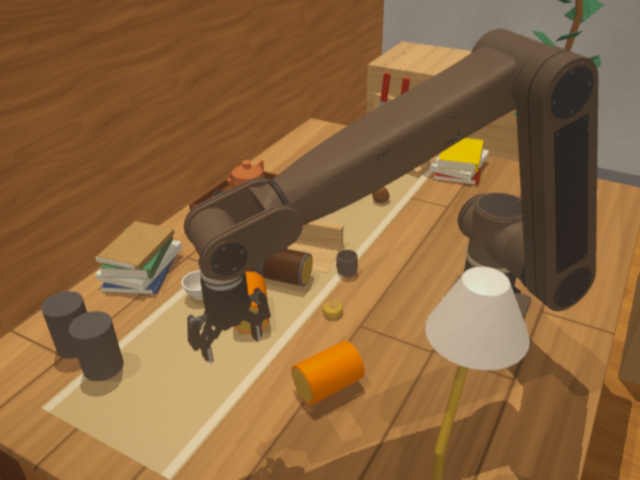

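The canister is the brown/dark cylinder at top-view (272,225). The look-alikes are orange, at (203,229) and (151,343), so I leave those alone. The board is around (320,225), the stop at (348,215) and the keeper at (275,192). An enlarged crop comes next to confirm this and get exact pixels.

```bash
python3 - <<'E'
import cv2
i=cv2.imread("pics/top0.png")[165:295,230:390]
cv2.imwrite("pics/crop0.png",cv2.resize(i,None,fx=4.6,fy=4.6,interpolation=cv2.INTER_CUBIC))
E
```

```text
(no output)
```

View pics/crop0.png

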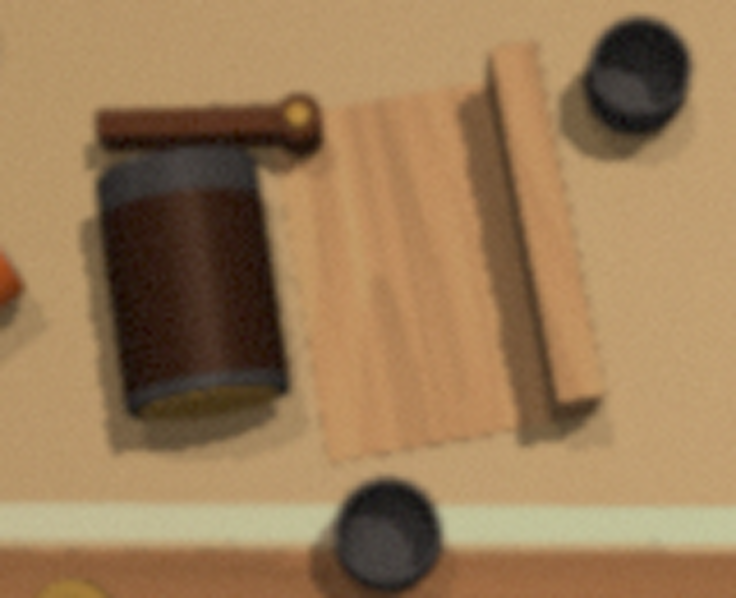

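Confirmed: the brown-sleeved dark cylinder at crop (190,285) fits "canister". The keeper runs crop (100,125) to (298,115), the board's near front corner is at (330,460), and the stop's top corners are (492,47), (538,42), (602,398), (558,402). Next I fit both poses.

```bash
cat > h.py <<'E'
import numpy as np,cv2
from scipy.optimize import least_squares
def proj(r,P):
    E=np.array(r["extrinsics"]);p=(np.atleast_2d(P)-E[:3,3])@E[:3,:3]
    f=240/np.tan(np.radians(r["fovy"])/2)
    return np.c_[r["cx"]+f*p[:,0]/-p[:,2], r["cy"]-f*p[:,1]/-p[:,2]]
def pose(d,P):
    x,y,t=d;c,s=np.cos(t),np.sin(t);P=np.atleast_2d(P).astype(float)
    return np.c_[x+c*P[:,0]-s*P[:,1],y+s*P[:,0]+c*P[:,1],P[:,2]]
def cyl(x,y,t,z=.045):  # long axis = local y
    a=np.linspace(0,2*np.pi,60)
    return np.vstack([pose((x,y,t),np.c_[.045*np.cos(a),np.full(60,s*.065),z+.045*np.sin(a)]) for s in(-1,1)])
def fitcyl(r,pts,x0,z=.045):
    def f(d):
        h=cv2.convexHull(proj(r,cyl(*d,z)).astype(np.float32))
        return [cv2.pointPolygonTest(h,tuple(map(float,p)),True) for p in pts]
    return least_squares(f,x0,diff_step=1e-3,x_scale=[.01,.01,.05])
def pix(c):return np.array(c)/4.6+[230,165]-.4
E
python3 - <<'E'
from h import *
from plant import ctrl
r=ctrl.read_camera("top")
M=np.array([[0,100,66],[26,100,66],[26,-100,66],[0,-100,66],[-125,-100,3],[-108,86,46]])/1e3
u=pix([(490,52),(537,42),(602,398),(558,403),(331,461),(298,115)])
s=least_squares(lambda d:(proj(r,pose(d,M))-u).ravel(),(.5,-.05,-1.5))
d=s.x;print("dock",d,"res",np.round(s.fun,2))
c=fitcyl(r,pix([(104,220),(117,320),(130,400),(259,190),(270,270),(285,370),(150,157),(178,149),(215,148),(205,418),(165,417),(245,411)]),(.52,.1,-1.5))
print("can",c.x,np.round(c.fun,2))
D=lambda p:(pose((0,0,-d[2]),np.r_[np.array(p)-d[:2],0]))[0]
print("can in dock",D(c.x[:2]),"rel ang",c.x[2]-d[2])
print("pivot",pose(d,[-.108,.086,.026]),"home",pose(d,[-.045,0,0]))
# keeper far tip top, centre at z=.044
kp=pix([(98,127)])
q=least_squares(lambda a:(proj(r,pose(d,[-.108-.112*np.cos(a[0]),.086+.112*np.sin(a[0]),.044]))-kp).ravel(),[.2])
print("keeper out angle",q.x,q.fun)
def bp(px,z):
    return least_squares(lambda p:(proj(r,[p[0],p[1],z])-px).ravel(),[.5,0]).x
for n,px,z in(("cup_a",(314,281),.03),("cup_b",(369,181),.03),("bowl",(208,167),.03),("weight",(245,301),.014)):
    print(n,D(bp(np.array([px]),z)))
E
```

```text
dock [ 0.53803805 -0.049043   -1.39221477] res [-0.04 -0.79 -0.04 -0.31  0.72 -0.17 -0.22  0.54 -0.78  0.5   0.35  0.19]
can [ 0.50752395  0.12875495 -1.40750567] [0.9  0.73 1.16 0.81 1.05 1.08 0.8  0.12 0.35 0.13 1.06 0.11]
can in dock [-0.1803907   0.00155411  0.        ] rel ang -0.015290901716469962
pivot [[0.6034859  0.07251595 0.026     ]] home [[ 0.53004453 -0.00475865  0.        ]]
keeper out angle [0.12021496] [-0.41959133  0.01195153]
cup_a [-0.09910286 -0.14831955  0.        ]
cup_b [0.08349973 0.08118599 0.        ]
bowl [-0.318177    0.18912184  0.        ]
weight [-0.27604795 -0.16615348  0.        ]
```

```bash
cat > m.py <<'E'
import numpy as np,json,os
from scipy.spatial.transform import Rotation as Ro
from h import pose
from plant import ctrl
DOCK=(.53804,-.04904,-1.39221); OH=ctrl.finger_overhang
def home(y=0.):  # tool down, tool y along dock y (+y), x = -... ; returns rotation, extra yaw y
    a=DOCK[2]+y; yy=np.array([-np.sin(a),np.cos(a),0]);z=np.array([0,0,-1.])
    return Ro.from_matrix(np.c_[np.cross(yy,z),yy,z])
def load():
    if os.path.exists("cmd.json"):
        c=json.load(open("cmd.json"));return np.array(c[0]),Ro.from_quat(c[1])
    return np.array([.305,.602,.245]),Ro.from_quat([.232243,.972657,-.000997,-.000392])
def D(p):
    q=pose((0,0,-DOCK[2]),np.r_[np.array(p[:2])-DOCK[:2],p[2]])[0];return q
def rows(targets,g=-1,nd=4,wait=0,yaw=0.):
    """targets: fingertip points in dock frame (m), optional 4th = yaw"""
    p0,R0=load();out=[]
    for t in targets:
        p=pose(DOCK,[t[0],t[1],t[2]+OH])[0]; R=home(t[3] if len(t)>3 else yaw)
        rv=(R0.inv()*R).as_rotvec()/(2*np.pi); s=R0.inv().apply(p-p0)/.2
        v=np.round(np.r_[rv,s],nd)+0.; out.append(v)
    out+=[out[-1]]*wait
    print("; ".join(" ".join("%g"%k for k in v)+" %g"%g for v in out))
    v=out[-1]; json.dump([(p0+R0.apply(v[3:]*.2)).tolist(),(R0*Ro.from_rotvec(v[:3]*2*np.pi)).as_quat().tolist()],open("cmd.json","w"))
def st():
    s=ctrl.get_state();p=np.array(s["eef_pos"]);t=p-[0,0,OH]
    print("t",round(s["time"],2),"tip dock mm",np.round(D(t)*1e3,1),"F world",np.round(s["contact_force"],2),"F dock",np.round(pose((0,0,-DOCK[2]),s["contact_force"])[0],2),"cmd-meas mm",np.round((load()[0]-p)*1e3,2))
E
python3 - <<'E'
from m import *
print(OH)
rows([(-.07,0,.16)],wait=11)
E
```

```text
0.014
-0.0003 0.0001 0.147 -2.2992 -2.0977 0.3588 -1; -0.0003 0.0001 0.147 -2.2992 -2.0977 0.3588 -1; -0.0003 0.0001 0.147 -2.2992 -2.0977 0.3588 -1; -0.0003 0.0001 0.147 -2.2992 -2.0977 0.3588 -1; -0.0003 0.0001 0.147 -2.2992 -2.0977 0.3588 -1; -0.0003 0.0001 0.147 -2.2992 -2.0977 0.3588 -1; -0.0003 0.0001 0.147 -2.2992 -2.0977 0.3588 -1; -0.0003 0.0001 0.147 -2.2992 -2.0977 0.3588 -1; -0.0003 0.0001 0.147 -2.2992 -2.0977 0.3588 -1; -0.0003 0.0001 0.147 -2.2992 -2.0977 0.3588 -1; -0.0003 0.0001 0.147 -2.2992 -2.0977 0.3588 -1; -0.0003 0.0001 0.147 -2.2992 -2.0977 0.3588 -1
```

```bash
rm cmd.json; cat >> m.py <<'E'
def commit(*v):
    p0,R0=load();v=np.array(v,float)
    json.dump([(p0+R0.apply(v[3:6]*.2)).tolist(),(R0*Ro.from_rotvec(v[:3]*2*np.pi)).as_quat().tolist()],open("cmd.json","w"))
E
python3 -c "
from m import *
commit(0,0,0.147,-1,-0.9,0.1)
rows([(-.07,0,.16)],wait=0)"
```

```text
-0.0002 0.0002 0 -1.7388 0.3144 0.2588 -1
```

>>> send_rows(
  moves="0 0 0.147 -1 -0.9 0.1 -1; 0 0 0.147 -1 -0.9 0.1 -1; 0 0 0.147 -1 -0.9 0.1 -1; 0 0 0.147 -1 -0.9 0.1 -1; 0 0 0.147 -1 -0.9 0.1 -1; 0 0 0.147 -1 -0.9 0.1 -1; 0 0 0.147 -1 -0.9 0.1 -1",
)

```text
time: 1.02
eef_pos: [0.4018, 0.3519, 0.2254]
tcp_rot: [0.64, 0.768, 0.0, -0.0]
contact_force: [1.0, -0.0, -0.9]
opening: 0.002
finger_force: 0.0
```

>>> send_rows(
  moves="0 0 0 -0.87 0.16 0.13 -1; 0 0 0 -0.87 0.16 0.13 -1; 0 0 0 -0.87 0.16 0.13 -1; 0 0 0 -0.87 0.16 0.13 -1",
)

```text
time: 1.52
eef_pos: [0.4651, 0.1842, 0.1988]
tcp_rot: [0.642, 0.767, -0.0, -0.0]
contact_force: [0.5, 0.7, 0.4]
opening: -0.001
finger_force: 0.0
```

>>> send_rows(
  moves="0 0 0 -0.869 0.154 0.129 -1; 0 0 0 -0.869 0.154 0.129 -1; 0 0 0 -0.869 0.154 0.129 -1; 0 0 0 -0.869 0.154 0.129 -1; 0 0 0 -0.869 0.154 0.129 -1; 0 0 0 -0.869 0.154 0.129 -1",
)

```text
time: 2.28
eef_pos: [0.5253, 0.0221, 0.1737]
tcp_rot: [0.64, 0.768, 0.0, -0.0]
contact_force: [-1.0, -0.4, -0.8]
opening: 0.002
finger_force: 0.0
```

```bash
rm cmd.json; python3 -c "
from m import *
commit(0,0,0.147,-1,-0.9,0.1)
commit(0,0,0,-.87,.16,.13)
commit(0,0,0,-.869,.154,.129)
st()
rows([(-.07,0,.03),(-.07,0,.03),(-.07,0,.012),(-.07,0,.008)],wait=2)"
```

```text
t 2.27 tip dock mm [-7.220e+01  1.000e-01  1.597e+02] F world [-1.05 -0.43 -0.78] F dock [ 0.24 -1.11 -0.78] cmd-meas mm [ 0.19 -2.28  0.21]
-0.0002 0.0002 0 0.0012 0.0014 0.6498 -1; -0.0002 0.0002 0 0.0012 0.0014 0.6498 -1; -0.0002 0.0002 0 0.0013 0.0015 0.7398 -1; -0.0002 0.0002 0 0.0013 0.0015 0.7598 -1; -0.0002 0.0002 0 0.0013 0.0015 0.7598 -1; -0.0002 0.0002 0 0.0013 0.0015 0.7598 -1
```

>>> send_rows(
  moves="0 0 0 0 0 0.65 -1; 0 0 0 0 0 0.65 -1; 0 0 0 0 0 0.74 -1; 0 0 0 0 0 0.76 -1; 0 0 0 0 0 0.76 -1; 0 0 0 0 0 0.76 -1; 0 0 0 0 0 0.76 -1",
)

```text
time: 3.15
eef_pos: [0.5267, 0.02, 0.0231]
tcp_rot: [0.641, 0.767, 0.001, 0.001]
contact_force: [-0.8, 0.0, -0.3]
opening: -0.002
finger_force: 0.0
```

```bash
cat > e.sh <<'E'
python3 -c "
from m import *
$1"
E
python3 -c "
from m import *
commit(0,0,0,0,0,.76);st()"
```

```text
t 3.15 tip dock mm [-70.    1.1   9.1] F world [-0.78  0.04 -0.31] F dock [-0.18 -0.76 -0.31] cmd-meas mm [  -1.09   -0.22 -153.07]
```

```bash
sed -i '/^    v=out\[-1\]; json/d' m.py; rm cmd.json; python3 -c "
from m import *
for v in [(0,0,0.147,-1,-0.9,0.1),(0,0,0,-.87,.16,.13),(0,0,0,-.869,.154,.129),(0,0,0,0,0,.76)]: commit(*v)
st()"
```

```text
t 3.15 tip dock mm [-70.    1.1   9.1] F world [-0.78  0.04 -0.31] F dock [-0.18 -0.76 -0.31] cmd-meas mm [-1.31 -0.49 -1.11]
```

>>> send_rows(
  moves="0 0 0 0 0 0.01 -1; 0 0 0 0 0 0.01 -1; 0 0 0 0 0 0.015 -1; 0 0 0 0 0 0.015 -1",
)

```text
time: 3.65
eef_pos: [0.5254, 0.0201, 0.0183]
tcp_rot: [0.641, 0.767, -0.0, -0.0]
contact_force: [0.5, 0.5, 0.3]
opening: -0.002
finger_force: 0.0
```

>>> send_rows(
  moves="0 0 0 0 0 0.005 -1; 0 0 0 0 0 0.005 -1; 0 0 0 0 0 0.005 -1",
)

```text
time: 4.03
eef_pos: [0.5255, 0.0201, 0.0175]
tcp_rot: [0.641, 0.767, -0.0, -0.0]
contact_force: [-0.1, -0.3, -0.5]
opening: -0.002
finger_force: 0.0
```

>>> send_rows(
  moves="0 0 0 0 0 0.005 -1; 0 0 0 0 0 0.005 -1; 0 0 0 0 0 0.005 -1",
)

```text
time: 4.4
eef_pos: [0.5255, 0.0201, 0.0165]
tcp_rot: [0.641, 0.767, -0.0, -0.0]
contact_force: [-0.5, 0.3, 0.5]
opening: -0.001
finger_force: 0.0
```

```bash
python3 -c "
from m import *
commit(0,0,0,0,0,.025);st()"
```

```text
t 4.4 tip dock mm [-70.3  -0.    2.5] F world [-0.54  0.29  0.52] F dock [-0.38 -0.48  0.52] cmd-meas mm [-0.2  -0.57  0.43]
```

>>> send_rows(
  moves="0 0 0 0 0 0.003 -1; 0 0 0 0 0 0.003 -1; 0 0 0 0 0 0.003 -1",
)

```text
time: 4.78
eef_pos: [0.5256, 0.0201, 0.0161]
tcp_rot: [0.641, 0.767, 0.0, 0.0]
contact_force: [-0.9, 0.1, 0.2]
opening: 0.003
finger_force: 0.7
```

>>> send_rows(
  moves="0 0 0 0 0 0.003 -1; 0 0 0 0 0 0.003 -1; 0 0 0 0 0 0.003 -1",
)

```text
time: 5.15
eef_pos: [0.5257, 0.0201, 0.016]
tcp_rot: [0.641, 0.767, -0.0, -0.0]
contact_force: [-1.4, 0.5, 6.6]
opening: 0.001
finger_force: 2.8
```

>>> send_rows(
  moves="0 0 0 0 0 0.003 -1; 0 0 0 0 0 0.003 -1; 0 0 0 0 0 0.003 -1",
)

```text
time: 5.52
eef_pos: [0.5257, 0.0201, 0.016]
tcp_rot: [0.641, 0.767, -0.0, -0.0]
contact_force: [-3.6, 0.8, 9.4]
opening: 0.0
finger_force: 4.7
```

```bash
python3 -c "
from m import *
commit(0,0,0,0,0,.009);st()
rows([(-.07,0,.13),(-.1,0,.13),(-.15,.0015,.13),(-.199,.0015,.13),(-.199,.0015,.1),(-.199,.0015,.093)],wait=1)"
```

```text
t 5.53 tip dock mm [-70.2   0.2   2. ] F world [-3.57  0.81  9.35] F dock [-1.43 -3.37  9.35] cmd-meas mm [-0.39 -0.57 -0.87]
-0.0002 0.0002 0 0.0004 0.0006 -0.6442 -1; -0.0002 0.0002 0 0.1504 0.0006 -0.6445 -1; -0.0002 0.0002 0 0.4004 0.008 -0.6449 -1; -0.0002 0.0002 0 0.6454 0.008 -0.6452 -1; -0.0002 0.0002 0 0.6456 0.0082 -0.4952 -1; -0.0002 0.0002 0 0.6457 0.0083 -0.4602 -1; -0.0002 0.0002 0 0.6457 0.0083 -0.4602 -1
```

>>> send_rows(
  moves="0 0 0 0 0 -0.645 -1; 0 0 0 0 0 -0.645 -1; 0 0 0 0.15 0 -0.645 -1; 0 0 0 0.4 0.008 -0.645 -1; 0 0 0 0.645 0.008 -0.645 -1; 0 0 0 0.645 0.008 -0.645 -1; 0 0 0 0.645 0.008 -0.5 -1; 0 0 0 0.645 0.008 -0.46 -1; 0 0 0 0.645 0.008 -0.46 -1; 0 0 0 0.645 0.008 -0.46 -1",
)

```text
time: 6.78
eef_pos: [0.505, 0.1469, 0.1076]
tcp_rot: [0.642, 0.767, 0.0, 0.001]
contact_force: [0.2, -0.8, 0.5]
opening: 0.001
finger_force: 0.0
```

```bash
python3 -c "
from m import *
import cv2
commit(0,0,0,.645,.008,-.46);st()
cv2.imwrite('pics/w1.png',ctrl.read_camera('side')['image'][180:380,160:400,::-1].repeat(3,0).repeat(3,1)[:600,:720])
"
```

```text
t 6.78 tip dock mm [-198.7    2.3   93.6] F world [ 0.2  -0.82  0.54] F dock [0.85 0.05 0.54] cmd-meas mm [-0.85  0.01 -0.6 ]
```

View pics/w1.png

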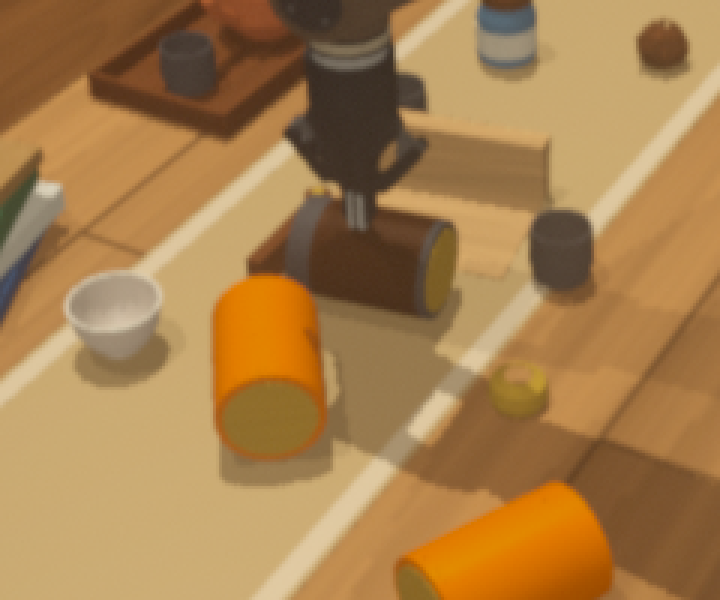

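The side view shows the shut fingers at (357,215), just above the canister's mid-length and slightly rear of its top. Now I feel for contact.

>>> send_rows(
  moves="0 0 0 0 0 0.015 -1; 0 0 0 0 0 0.015 -1; 0 0 0 0 0 0.02 -1; 0 0 0 0 0 0.02 -1; 0 0 0 0 0 0.02 -1",
)

```text
time: 7.45
eef_pos: [0.5042, 0.1474, 0.1027]
tcp_rot: [0.641, 0.767, -0.0, -0.0]
contact_force: [0.3, -0.1, 0.4]
opening: 0.002
finger_force: 0.0
```

>>> send_rows(
  moves="0 0 0 0 0 0.004 -1; 0 0 0 0 0 0.004 -1; 0 0 0 0 0 0.004 -1",
)

```text
time: 7.82
eef_pos: [0.5044, 0.1474, 0.1022]
tcp_rot: [0.641, 0.767, 0.0, 0.0]
contact_force: [-0.5, 0.9, 1.5]
opening: 0.001
finger_force: 1.0
```

```bash
python3 -c "
from m import *
commit(0,0,0,0,0,.024);st()
"
```

```text
t 7.83 tip dock mm [-199.3    1.8   88.2] F world [-0.55  0.91  1.51] F dock [-0.99 -0.38  1.51] cmd-meas mm [-0.24 -0.5  -0.03]
```

>>> send_rows(
  moves="0 0 0 0 0 0.005 -1; 0 0 0 -0.04 0 0.001 -1; 0 0 0 -0.08 0 -0.002 -1; 0 0 0 -0.12 0 -0.003 -1; 0 0 0 -0.16 0 -0.003 -1; 0 0 0 -0.2 0 -0.003 -1; 0 0 0 -0.24 0 -0.003 -1; 0 0 0 -0.28 0 -0.003 -1; 0 0 0 -0.32 0 -0.003 -1; 0 0 0 -0.36 0 -0.002 -1; 0 0 0 -0.4 0 -0.001 -1; 0 0 0 -0.4 0 -0.001 -1",
)

```text
time: 9.32
eef_pos: [0.5185, 0.068, 0.1022]
tcp_rot: [0.642, 0.767, -0.0, 0.0]
contact_force: [-2.5, -1.1, 4.1]
opening: -0.008
finger_force: 2.0
```

```bash
python3 -c "
from m import *
commit(0,0,0,-.4,0,-.001);st()
"
```

```text
t 9.32 tip dock mm [-118.7    1.5   88.2] F world [-2.46 -1.12  4.14] F dock [ 0.67 -2.62  4.14] cmd-meas mm [-0.12  0.14  0.25]
```

>>> send_rows(
  moves="0 0 0 0 0 -0.05 -1; 0 0 0 0 0 -0.05 -1; 0 0 0 0.21 0 -0.05 -1; 0 0 0 0.21 0 -0.05 -1; 0 0 0 0.21 0 -0.02 -1; 0 0 0 0.21 0 -0.02 -1",
)

```text
time: 10.07
eef_pos: [0.5106, 0.1094, 0.1053]
tcp_rot: [0.642, 0.767, -0.001, -0.001]
contact_force: [-0.4, -0.6, -0.7]
opening: 0.003
finger_force: 0.0
```

```bash
python3 -c "
from m import *
import cv2
commit(0,0,0,.21,0,-.02);st()
r=ctrl.read_camera('top');im=r['image'][165:295,230:390,::-1]
cv2.imwrite('pics/t2.png',cv2.resize(im,None,fx=4.6,fy=4.6,interpolation=cv2.INTER_CUBIC))
"
```

```text
t 10.07 tip dock mm [-160.8    1.1   91.3] F world [-0.45 -0.59 -0.75] F dock [ 0.51 -0.55 -0.75] cmd-meas mm [0.32 0.12 1.15]
```

View pics/t2.png

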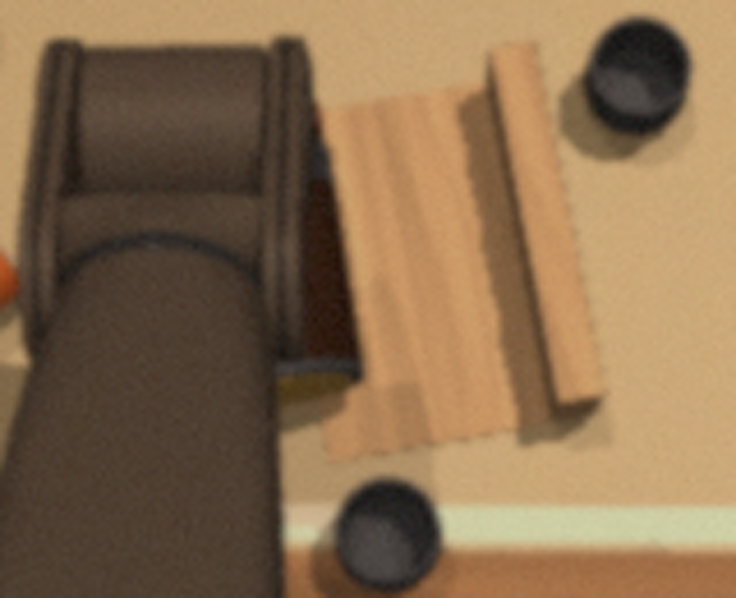

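>>> send_rows(
  moves="0 0 0 0 0 0.0235 -1; 0 0 0 0 0 0.0235 -1; 0 0 0 -0.04 0 0.0175 -1; 0 0 0 -0.08 0 0.011 -1; 0 0 0 -0.12 0 0.0085 -1; 0 0 0 -0.16 0 0.008 -1; 0 0 0 -0.2 0 0.008 -1; 0 0 0 -0.24 0 0.008 -1; 0 0 0 -0.28 0 0.008 -1; 0 0 0 -0.32 0 0.008 -1; 0 0 0 -0.36 0 0.009 -1; 0 0 0 -0.4 0 0.0115 -1",
)

```text
time: 11.62
eef_pos: [0.5249, 0.0298, 0.1045]
tcp_rot: [0.641, 0.767, -0.001, -0.0]
contact_force: [-2.5, -0.4, 5.1]
opening: 0.002
finger_force: 2.7
```

```bash
python3 -c "
from m import *
commit(0,0,0,-.4,0,.0115);st()
"
```

```text
t 11.62 tip dock mm [-80.    1.1  90.5] F world [-2.55 -0.44  5.11] F dock [-0.02 -2.58  5.11] cmd-meas mm [ 0.2   0.94 -0.31]
```

>>> send_rows(
  moves="0 0 0 0 0 -0.05 -1; 0 0 0 0 0 -0.05 -1; 0 0 0 0.2 0 -0.05 -1; 0 0 0 0.2 0 -0.05 -1; 0 0 0 0.2 0 -0.02 -1; 0 0 0 0.2 0 -0.015 -1; 0 0 0 0.2 0 -0.015 -1",
)

```text
time: 12.5
eef_pos: [0.518, 0.0701, 0.1065]
tcp_rot: [0.642, 0.767, -0.0, -0.0]
contact_force: [-0.3, -0.7, -0.3]
opening: -0.001
finger_force: 0.0
```

```bash
python3 -c "
from m import *
import cv2
commit(0,0,0,.2,0,-.015);st()
im=ctrl.read_camera('side')['image'][200:320,220:380,::-1]
cv2.imwrite('pics/s3.png',cv2.resize(im,None,fx=5,fy=5,interpolation=cv2.INTER_CUBIC))
"
```

```text
t 12.5 tip dock mm [-120.8    1.5   92.5] F world [-0.25 -0.67 -0.35] F dock [ 0.61 -0.37 -0.35] cmd-meas mm [-0.04  0.09  0.71]
```

View pics/s3.png

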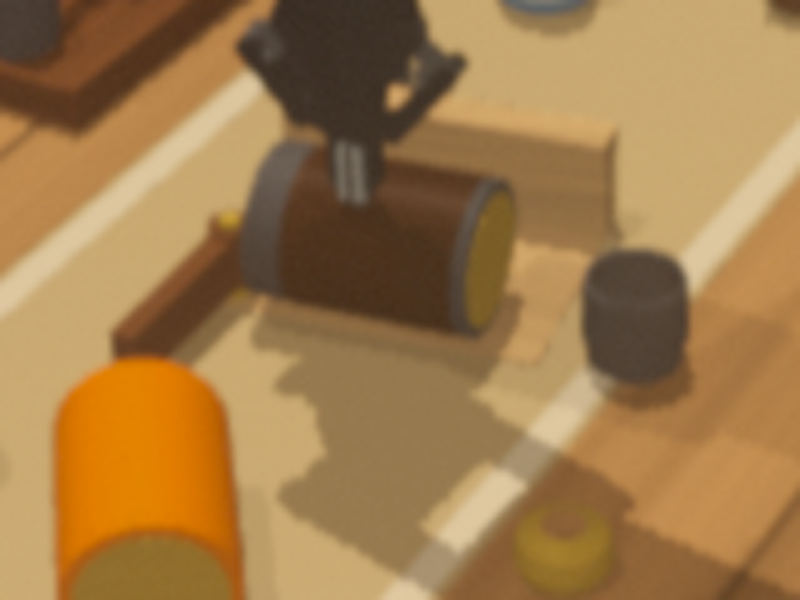

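The side view shows the canister on the board at crop (380,240), parallel to the stop, with the fingers at (352,180) and the keeper untouched at (175,285). Third stroke.

>>> send_rows(
  moves="0 0 0 0 0 0.0165 -1; 0 0 0 0 0 0.0165 -1; 0 0 0 -0.04 0 0.013 -1; 0 0 0 -0.08 0 0.0115 -1; 0 0 0 -0.12 0 0.0115 -1; 0 0 0 -0.16 0 0.0115 -1; 0 0 0 -0.2 0 0.0115 -1; 0 0 0 -0.24 0 0.0115 -1; 0 0 0 -0.28 0 0.0115 -1; 0 0 0 -0.32 0 0.0115 -1; 0 0 0 -0.36 0 0.0125 -1; 0 0 0 -0.36 0 0.0125 -1",
)

```text
time: 14.05
eef_pos: [0.5309, -0.0019, 0.1055]
tcp_rot: [0.641, 0.767, -0.001, 0.0]
contact_force: [-4.4, -1.7, 6.8]
opening: 0.001
finger_force: 3.5
```

>>> send_rows(
  moves="0 0 0 0 0 -0.05 -1; 0 0 0 0 0 -0.05 -1; 0 0 0 0.18 0 -0.05 -1; 0 0 0 0.18 0 -0.05 -1; 0 0 0 0.18 0 -0.02 -1; 0 0 0 0.18 0 -0.015 -1; 0 0 0 0.18 0 -0.015 -1",
)

```text
time: 14.92
eef_pos: [0.5244, 0.0346, 0.107]
tcp_rot: [0.642, 0.767, -0.0, -0.0]
contact_force: [-0.4, 0.4, 0.1]
opening: -0.002
finger_force: 0.0
```

```bash
python3 -c "
from m import *
import cv2
commit(0,0,0,-.36,0,.0125);commit(0,0,0,.18,0,-.015);st()
"
```

```text
t 14.93 tip dock mm [-84.8   1.5  93. ] F world [-0.39  0.36  0.09] F dock [-0.42 -0.32  0.09] cmd-meas mm [-0.05  0.1   0.74]
```

>>> send_rows(
  moves="0 0 0 0 0 0.0195 -1; 0 0 0 0 0 0.0195 -1; 0 0 0 -0.04 0 0.016 -1; 0 0 0 -0.08 0 0.014 -1; 0 0 0 -0.11 0 0.014 -1; 0 0 0 -0.13 0 0.014 -1; 0 0 0 -0.15 0 0.014 -1; 0 0 0 -0.165 0 0.014 -1; 0 0 0 -0.18 0 0.014 -1; 0 0 0 -0.18 0 0.014 -1",
)

```text
time: 16.18
eef_pos: [0.5309, -0.0006, 0.1059]
tcp_rot: [0.642, 0.767, 0.0, -0.001]
contact_force: [-4.4, 1.6, 8.4]
opening: 0.004
finger_force: 4.1
```

```bash
python3 -c "
from m import *
import cv2
commit(0,0,0,-.18,0,.014);st()
"
```

```text
t 16.18 tip dock mm [-49.    1.6  91.9] F world [-4.44  1.59  8.42] F dock [-2.36 -4.09  8.42] cmd-meas mm [-0.15 -0.14 -0.9 ]
```

>>> send_rows(
  moves="0 0 0 -0.01 0 0 -1; 0 0 0 -0.02 0 0 -1; 0 0 0 -0.02 0 0 -1",
)

```text
time: 16.55
eef_pos: [0.5325, -0.004, 0.1059]
tcp_rot: [0.642, 0.767, 0.001, 0.0]
contact_force: [-1.6, 3.3, 5.3]
opening: -0.002
finger_force: 3.1
```

>>> send_rows(
  moves="0 0 0 -0.01 0 0 -1; 0 0 0 -0.015 0 0 -1; 0 0 0 -0.015 0 0 -1",
)

```text
time: 16.92
eef_pos: [0.5332, -0.0069, 0.1059]
tcp_rot: [0.642, 0.767, 0.002, 0.0]
contact_force: [-0.9, 4.4, 5.6]
opening: -0.004
finger_force: 2.8
```

```bash
python3 -c "
from m import *
commit(0,0,0,-.035,0,0);st()
"
```

```text
t 16.93 tip dock mm [-42.3   2.8  91.9] F world [-0.88  4.43  5.61] F dock [-4.51 -0.08  5.61] cmd-meas mm [-1.24 -0.71 -0.95]
```

>>> send_rows(
  moves="0 0 0 0 0 0.004 -1; 0 0 0 -0.008 0 0.004 -1; 0 0 0 -0.012 0 0.004 -1; 0 0 0 -0.012 0 0.004 -1; 0 0 0 -0.012 0 0.004 -1; 0 0 0 -0.012 0 0.004 -1; 0 0 0 -0.012 0 0.004 -1; 0 0 0 -0.012 0 0.004 -1",
)

```text
time: 17.92
eef_pos: [0.5339, -0.0088, 0.1059]
tcp_rot: [0.642, 0.767, 0.002, 0.0]
contact_force: [-2.2, 5.7, 8.7]
opening: 0.0
finger_force: 4.5
```

```bash
python3 -c "
from m import *
import cv2
commit(0,0,0,-.012,0,.004);st()
im=ctrl.read_camera('side')['image'][200:320,220:380,::-1]
cv2.imwrite('pics/s4.png',cv2.resize(im,None,fx=5,fy=5,interpolation=cv2.INTER_CUBIC))
"
```

```text
t 17.93 tip dock mm [-40.4   3.1  91.9] F world [-2.17  5.67  8.69] F dock [-5.97 -1.12  8.69] cmd-meas mm [-1.47 -1.2  -1.69]
```

View pics/s4.png

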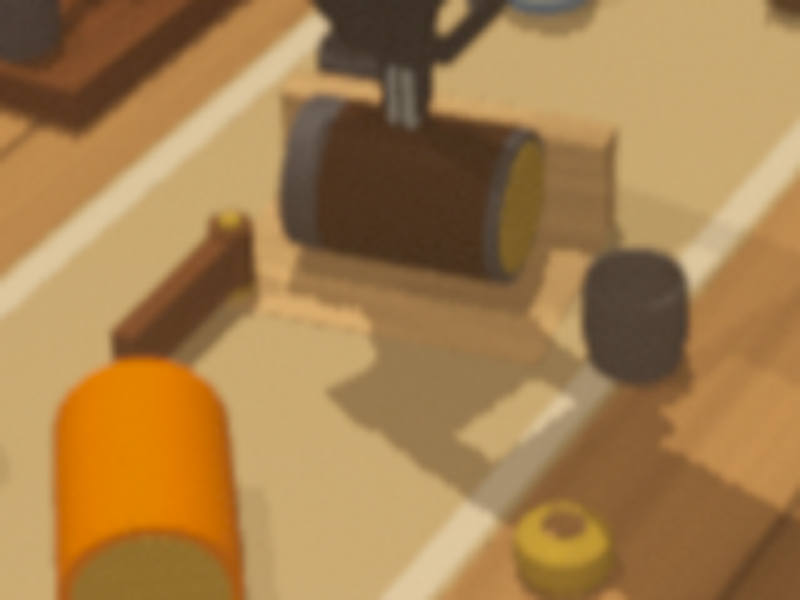

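The side view shows the canister with its barrel along the stop at crop (415,185), held by the hand (a steady 6 N towards the stop, 9 N down). The keeper is still open at (180,290). Now I lift and plan the keeper swing.

>>> send_rows(
  moves="0 0 0 0 0 -0.01 -1; 0 0 0 0 0 -0.06 -1; 0 0 0 0 0 -0.2 -1; 0 0 0 0 0 -0.2 -1; 0 0 0 0 0 -0.2 -1",
)

```text
time: 18.6
eef_pos: [0.5322, -0.0097, 0.1431]
tcp_rot: [0.641, 0.767, -0.0, -0.0]
contact_force: [-0.3, -0.6, -1.2]
opening: -0.002
finger_force: 0.0
```

```bash
cat >> m.py <<'E'
def kp(q,off=0,r=.085,z=.02):
    a=np.pi-.2+q;b=np.array([np.cos(a),np.sin(a)]);n=np.array([-b[1],b[0]])
    h=.0145*abs(n[1])+.011*abs(n[0])
    return (*(np.array([-.108,.086])+r*b-n*(.008+h+off)),z)
E
python3 -c "
from m import *
commit(0,0,0,0,0,-.2);st()
s=kp(0,.022)
print(np.round(s,3))
rows([(s[0],s[1],.13),(s[0],s[1],.02)],nd=3)
a=load()
c=[(s[0],s[1],.02)]
import json
p=pose(DOCK,[s[0],s[1],.02+OH])[0];json.dump([p.tolist(),home().as_quat().tolist()],open('cmd2.json','w'))
"
```

```text
t 18.6 tip dock mm [-39.8   1.2 129.1] F world [-0.26 -0.62 -1.21] F dock [ 0.57 -0.37 -1.21] cmd-meas mm [ 0.31 -0.22  1.1 ]
[-0.182  0.148  0.02 ]
0 0 0 0.713 0.734 -0.001 -1; 0 0 0 0.714 0.735 0.549 -1
```

>>> send_rows(
  moves="0 0 0 0.713 0.734 -0.01 -1; 0 0 0 0.713 0.734 -0.01 -1; 0 0 0 0.713 0.734 -0.01 -1; 0 0 0 0.713 0.734 -0.01 -1; 0 0 0 0.713 0.734 -0.01 -1; 0 0 0 0.713 0.734 0.25 -1; 0 0 0 0.713 0.734 0.55 -1; 0 0 0 0.713 0.734 0.55 -1; 0 0 0 0.713 0.734 0.55 -1",
)

```text
time: 19.73
eef_pos: [0.6525, 0.1559, 0.0356]
tcp_rot: [0.642, 0.767, 0.001, 0.001]
contact_force: [1.8, 0.7, 1.0]
opening: 0.002
finger_force: 0.0
```

```bash
python3 -c "
from m import *
import cv2
commit(0,0,0,.713,.734,.55);st()
rows([kp(0,.008)]+[kp(q) for q in np.linspace(.08,1.1,10)],nd=3)
im=ctrl.read_camera('side')['image'][200:320,200:360,::-1]
cv2.imwrite('pics/s5.png',cv2.resize(im,None,fx=5,fy=5,interpolation=cv2.INTER_CUBIC))
"
```

```text
t 19.73 tip dock mm [-181.3  149.    21.6] F world [1.79 0.74 0.96] F dock [-0.41  1.9   0.96] cmd-meas mm [-0.96  0.45 -1.85]
0 0 0 0.015 -0.067 -0.001 -1; 0 0 0 0.038 -0.142 -0.001 -1; 0 0 0 0.055 -0.195 -0.001 -1; 0 0 0 0.065 -0.239 -0.001 -1; 0 0 0 0.072 -0.284 -0.001 -1; 0 0 0 0.073 -0.33 -0.001 -1; 0 0 0 0.069 -0.378 -0.001 -1; 0 0 0 0.06 -0.426 -0.001 -1; 0 0 0 0.044 -0.473 -0.001 -1; 0 0 0 0.023 -0.52 0 -1; 0 0 0 -0.005 -0.564 0 -1
```

View pics/s5.png

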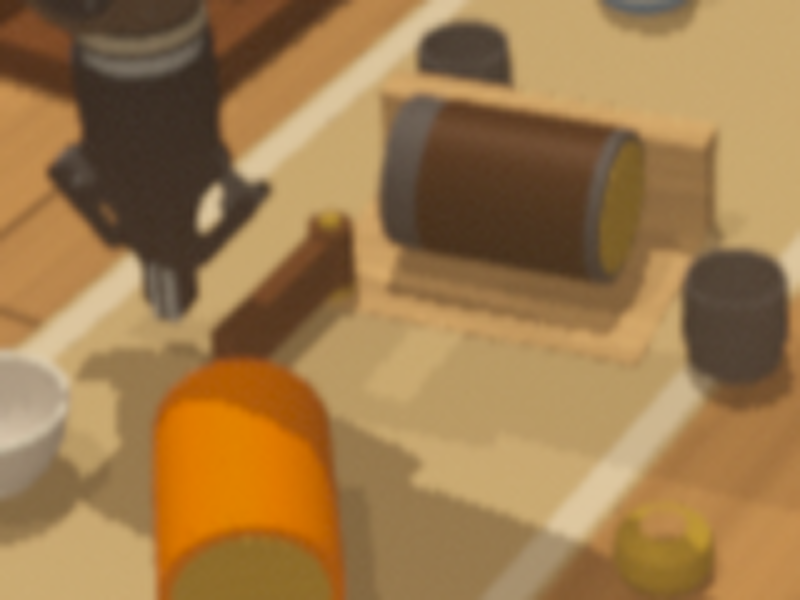

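The side view shows the canister still flush, and the finger at crop (170,310) on the outer side of the keeper bar (285,290). Now I swing the keeper.

>>> send_rows(
  moves="0 0 0 0.015 -0.067 0 -1; 0 0 0 0.038 -0.142 0 -1; 0 0 0 0.055 -0.195 0 -1; 0 0 0 0.065 -0.239 0 -1; 0 0 0 0.072 -0.284 0 -1; 0 0 0 0.073 -0.33 0 -1; 0 0 0 0.069 -0.378 0 -1; 0 0 0 0.06 -0.426 0 -1; 0 0 0 0.044 -0.473 0 -1; 0 0 0 0.023 -0.52 0 -1; 0 0 0 -0.005 -0.564 0 -1",
)

```text
time: 21.15
eef_pos: [0.5402, 0.1354, 0.0337]
tcp_rot: [0.641, 0.767, -0.0, -0.0]
contact_force: [1.3, 0.9, -0.8]
opening: 0.001
finger_force: 0.4
```

```bash
python3 -c "
from m import *
commit(0,0,0,-.005,-.564,0);st()
rows([kp(q) for q in np.linspace(1.2,1.771,6)]+[kp(1.771,-.001)],nd=3)
"
```

```text
t 21.15 tip dock mm [-181.1   34.9   19.7] F world [ 1.26  0.93 -0.79] F dock [-0.69  1.41 -0.79] cmd-meas mm [ 0.44 -0.12  0.25]
0 0 0 -0.03 -0.037 0 -1; 0 0 0 -0.068 -0.075 0 -1; 0 0 0 -0.113 -0.108 0 -1; 0 0 0 -0.161 -0.136 0 -1; 0 0 0 -0.214 -0.157 0 -1; 0 0 0 -0.27 -0.172 0 -1; 0 0 0 -0.275 -0.172 0 -1
```

>>> send_rows(
  moves="0 0 0 -0.03 -0.037 0 -1; 0 0 0 -0.068 -0.075 0 -1; 0 0 0 -0.113 -0.108 0 -1; 0 0 0 -0.161 -0.136 0 -1; 0 0 0 -0.214 -0.157 0 -1; 0 0 0 -0.25 -0.172 0 -1; 0 0 0 -0.265 -0.172 0 -1; 0 0 0 -0.265 -0.172 0 -1; 0 0 0 -0.265 -0.172 0 -1",
)

```text
time: 22.28
eef_pos: [0.5165, 0.0777, 0.0337]
tcp_rot: [0.641, 0.767, -0.0, 0.0]
contact_force: [-0.2, -0.3, -1.0]
opening: 0.002
finger_force: 0.0
```

```bash
python3 -c "
from m import *
commit(0,0,0,-.265,-.172,0);st()
"
```

```text
t 22.27 tip dock mm [-128.5    1.3   19.7] F world [-0.23 -0.3  -1.01] F dock [ 0.25 -0.28 -1.01] cmd-meas mm [-0.27 -0.63  0.34]
```

>>> send_rows(
  moves="0 0 0 -0.01 0 0 -1; 0 0 0 -0.01 0 0 -1; 0 0 0 -0.01 0 0 -1",
)

```text
time: 22.65
eef_pos: [0.5167, 0.0757, 0.0337]
tcp_rot: [0.641, 0.767, -0.0, -0.0]
contact_force: [-0.3, 0.4, -0.2]
opening: 0.001
finger_force: 0.2
```

>>> send_rows(
  moves="0 0 0 -0.006 0 0 -1; 0 0 0 -0.006 0 0 -1; 0 0 0 -0.006 0 0 -1",
)

```text
time: 23.02
eef_pos: [0.5169, 0.0744, 0.0337]
tcp_rot: [0.641, 0.767, -0.0, -0.0]
contact_force: [-0.1, 1.2, -0.7]
opening: -0.002
finger_force: 0.3
```

>>> send_rows(
  moves="0 0 0 -0.006 0 0 -1; 0 0 0 -0.006 0 0 -1; 0 0 0 -0.006 0 0 -1",
)

```text
time: 23.4
eef_pos: [0.5169, 0.0742, 0.0337]
tcp_rot: [0.642, 0.767, 0.0, -0.001]
contact_force: [-0.9, 4.4, -0.1]
opening: -0.002
finger_force: 2.6
```

>>> send_rows(
  moves="0 0 0 0.01 0 0 -1; 0 0 0 0.1 0 0 -1; 0 0 0 0.1 0 0 -1; 0 0 0 0.1 0 -0.3 -1; 0 0 0 0.3 0 -0.9 -1; 0 0 0 0.3 0 -0.9 -1; 0 0 0 0.8 0 -0.9 -1; 0 0 0 0.8 0 -0.9 -1; 0 0 0 0.8 0 -0.9 -1; 0 0 0 0.8 0 -0.9 -1; 0 0 0 0.8 0 -0.9 -1",
)

```text
time: 24.78
eef_pos: [0.489, 0.2297, 0.2135]
tcp_rot: [0.642, 0.767, -0.0, 0.0]
contact_force: [-0.9, -0.4, -0.5]
opening: -0.001
finger_force: 0.0
```

```bash
python3 -c "
import cv2
from plant import ctrl
im=ctrl.read_camera('top')['image'][165:295,230:390,::-1]
cv2.imwrite('pics/t6.png',cv2.resize(im,None,fx=4.6,fy=4.6,interpolation=cv2.INTER_CUBIC))
s=ctrl.get_state();print(s['time'],s['contact_force'],s['dq'])
"
```

```text
24.825 [0.56373373 0.49029472 0.00670779] [-1.29237394e-03  5.36836581e-04 -2.42443587e-03  1.83242326e-06
  4.49887163e-04  1.91310855e-03]
```

View pics/t6.png

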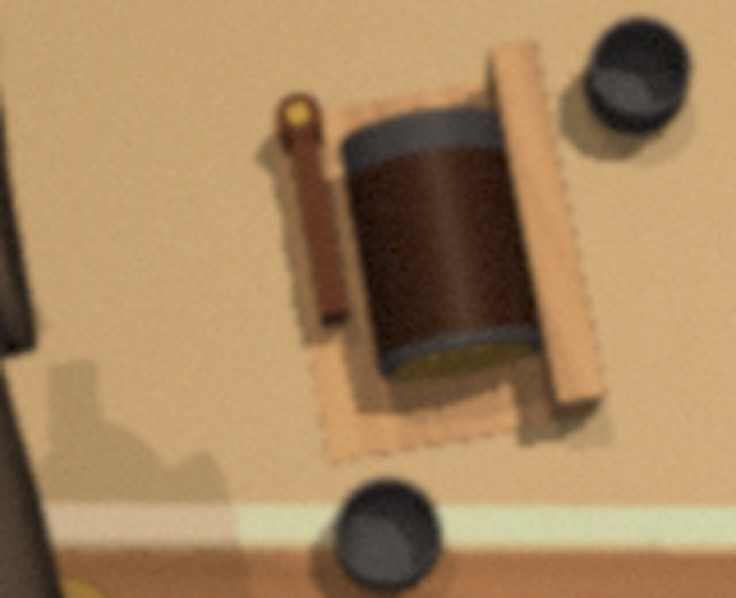

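The keeper is shut across the board ((298,112) to (333,318)), and the canister lies along the stop with its centre near (440,240). Before handing in, I check the fit numerically.

```bash
python3 - <<'E'
from m import *
from h import *
r=ctrl.read_camera("top")
c=fitcyl(r,pix([(350,200),(362,270),(380,360),(395,120),(425,110),(460,109),(400,376),(440,374),(500,362)]),(.53,-.005,-1.39),.047)
print(D([*c.x[:2],.047]),c.x[2]-DOCK[2],np.round(c.fun,1))
E
```

```text
[-0.04325157  0.00085003  0.047     ] 0.0037612056381726156 [-0.1 -0.2  0.2  1.4  0.6  1.1  1.1  1.   1.1]
```

The fit gives x ≈ -43 mm (home is -45, calibration is good to about 2 mm), y ≈ 1 mm and yaw ≈ 0.004 rad, so the canister is in place.

```bash
python3 -c "
from plant import ctrl
print(ctrl.sign_off())"
```

```text
the job is handed in; nothing more can be done
None
```

I rolled the canister onto the board in four strokes, pressed it flush against the stop at about 6 N (9 N down), swung the keeper to its end stop and withdrew the hand; I handed the job in at about 25 s, and no verdict was shown.

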